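# Load the stirrup hanger into the bench rail

### The job

On the workbench stand three steel hangers: pick the one with the open rectangular stirrup at its foot. Bring it to the open, flared end of the slotted hanging rail, enter its thin neck into the slot there, slide it along to the stop at the closed end and leave it hanging freely by its round head. Leave the other two hangers standing where they are.

Things in the scene. Friction and masses are not known exactly. Their poses are not given: they have to be found in the camera images.
- stirrup_hanger: Steel hanger to load, 158 mm tall, 0.3 kg, standing upright. Upwards: open rectangular stirrup 40 (its x) by 70 (its y), 52 high; round neck 10 across, from 52 to 90 mm; round flat head 46 across, from 90 to 100; square grip stem 18 by 18, faces square to its x and y, from 100 to 158: grip it at 140 from above. Origin: centre of underside, on the stem's axis; z up
- rail: Fixed rail on 4 legs. Origin on table below its middle, z up. Slot along y at x 0, 30 mm wide, in a bed from z 130 to 140: pass it head above, stirrup below. Open at -y: bed starts at y -120, flared horns reach y -157. Stop block at +y, top z 160: head touches it with the hanger at y 93. Side walls 68 apart, top z 154; legs 108 apart inside. Hung: hanger origin at z 50; can lift 28
- bob_hanger: Another steel hanger, to be left alone: same neck, head and stem, but a solid round weight 50 mm in diameter and 52 mm high in place of the stirrup; 158 mm tall. Origin: centre of the underside, z up
- dish_hanger: Another steel hanger, to be left alone: same neck, head and stem, but its foot is a flat round dish 84 mm in diameter and 6 mm thick with a small boss; 134 mm tall. Origin: centre of the underside, z up
There are look-alikes about, which are no part of the job. Leave any blue look-alike of the stirrup_hanger alone.

How it is judged (in metres and radians):
On the way:
1. the stirrup hanger is in the rail's slot in the half towards its open end, head above and stirrup below the bed (y of stirrup_hanger in the frame of rail between -0.13 and 0.02 m and x of stirrup_hanger in the frame of rail between -0.015 and 0.015 m and height (world z) of stirrup_hanger between 0.04 and 0.085 m), for 0.05 s.
At the end, for the whole second after the job is handed in: The stirrup hanger hangs released and at rest by its head on the rail's bed, its neck in the slot (within 15 mm of the slot's middle), upright within 10 degrees, its head within 20 mm of the stop at the closed end; the other two hangers stand upright within 40 mm of where they were (y of stirrup_hanger in the frame of rail between 0.073 and 0.105 m and x of stirrup_hanger in the frame of rail between -0.015 and 0.015 m and height (world z) of stirrup_hanger between 0.042 and 0.058 m and angle between each of stirrup_hanger, bob_hanger, dish_hanger's own z axis and vertical below 0.17 rad and linear speed of stirrup_hanger below 0.03 m/s); the robot touches nothing.
It fails at once if the bob hanger is moved by more than 40 mm or knocked over (distance of bob_hanger from where it was at the start of the episode above 0.04 m or angle between bob_hanger's own z axis and vertical above 0.5 rad).
It fails at once if the dish hanger is moved by more than 40 mm or knocked over (distance of dish_hanger from where it was at the start of the episode above 0.04 m or angle between dish_hanger's own z axis and vertical above 0.5 rad).
It also fails if it takes over 48 s, if anything falls off the work surface, if the arm or the gripper's body presses on something with over 40 N, if the wrist force passes 120 N, or if a joint passes its speed limit or range.

### The arm

A 6-joint arm with a two-finger parallel gripper is mounted at the origin on the work surface. World frame = base frame: x ahead of the robot, y to its left, z up, the work surface at z = 0. Lengths are in mm, angles in rad, forces in N, time in s.
With the tool pointing down it reaches from about 275 to 750 mm from the base axis. Payload 10.2 kg.
Tool frame: the origin (TCP) lies midway between the tips of the shut fingers; the grasp point (between the pads) lies arm.grasp_offset behind it (arm.grasp_offset is the distance from the TCP to the grasp point, in mm); y points along the fingers, x is the direction in which the jaws open and shut, and the axes are right-handed (so a half turn about y gives the same grasp; the last joint's range is limited). The gripper opens to 85 mm and grips with 20 to 120 N. Pads are 22 mm wide; open, the fingers measure 114 mm over their backs; the gripper's body (76 mm by 85 mm) begins 54 mm behind the grasp point. The pads swing forward as they close: fully open they stand 13 mm farther back than shut.
Start: joints at [1.041, 0.313, 1.498, -0, 1.331, -0.223], TCP at [158.568, 500.487, 231.294] pointing down, gripper open.
Joint ranges: [-2.94, 2.94], [-0.97, 2.17], [0.19, 2.56], [-1.23, 4.37], [0.02, 3.11], [-2.88, 2.88]. Speed limits (rad/s): [2.39, 2.39, 3.01, 3.14, 3.14, 3.14].

### API

Orientations are given as [roll, pitch, yaw] about the fixed x, y, z axes, in that order (R = Rz(yaw) Ry(pitch) Rx(roll)).
In Python, from rig import arm, optics, sign_off gives the robot as it stands.
- The arm moves only by the tool move_arm, never from a script. Its argument "commands" is a list that holds one entry, the list of rows, each a list of 5 numbers: the opening, from 0 (shut) to 1 (fully open), then the shift along the tool's x, y, z in mm, then the turn about the tool's y in units of 5 degrees (1.0 is 5 degrees). In form: [[[hand, tx, ty, tz, spin], ...]]. A call has 1 to 10 rows; each row is the pose to reach, as a shift and turn from the pose commanded when the call began, along the tool's axes at that moment; what a row does not reach only later rows make up. A row lasts 1/12 s, in which the tool goes at most 41.7 mm and 7.16 degrees, less where a joint would pass 70% of its speed; a pose out of reach is approached as far as the arm can. A call with a gripper value outside its range is refused whole. The fingers move at their own pace and stop on an object; "newtons" is the grip in N (left out, the last holds). Time passes only in rows, so rows that repeat a pose let the fingers close. It gives the time, the measured TCP pose, the force and the opening at its end, in the units of the state.
- arm.sense(): the state, without advancing time (a new reading comes with each control period).
- optics.grab_frame(name): name is "scene" or "top" or "wrist"; returns the picture (384x512x3 uint8, red, green, blue); there is no depth.
- optics.camera_info(name): a dict with "intrinsics" (3x3 intrinsics, pixels), "rvec" (rotation vector, rad) and "tvec" (3), from world to camera coordinates, as OpenCV has them; the wrist camera has in their place "tool_from_camera" (4x4, takes a point from camera to tool coordinates, whose origin is the TCP and whose axes are the tool frame's). Camera axes: x right, y down, z forward; pixel columns grow to the right and rows downward; lengths in mm; the calibration is good to about 2 mm. A picture is of the moment at which its call begins: read the wrist's pose just before it. camera_info takes no time and is no camera call.
- sign_off(): hands the job in, once; it reports no verdict.
The state is a dict: "time_s": time; "qpos": joint angles; "joint_velocities": joint speeds; "effort": joint torques, N m; "tool_pos": TCP position; "tool_rot": TCP orientation; "contact_force": force on the tool from outside, world axes, zero at the start; "torque": the same for the moment, N m; "width": opening from 0.0 (shut) to 1.0 (fully open).
Only numpy, scipy, OpenCV 4.12 (cv2) and the standard library are available. Lean on these libraries where they do the work, as an engineer would, in place of code of your own. Each camera call takes 0.05 s, during which the arm holds its last target.

## Working session

There is one attempt and no reset: what is moved stays moved. The work goes in short steps, Python scripts to look and compute and a tool call to move; the robot and the scene stay as the last step left them, time stands still between calls to the robot, and variables do not carry over. Pictures are saved under pics/ and viewed, and the job is handed in when it is done.

Besides the shell and the picture viewer there is one more tool, called after "Call:" by a JSON object that holds its "api" and its "payload", one argument or row to a line. move_arm: Moves the arm, as the interface text tells. Its arguments: {"type":"object","properties":{"commands":{"type":"array","items":{"type":"array","items":{"type":"array","items":{"type":"number"}}}},"newtons":{"type":"number"}},"required":["commands"]}

```bash
mkdir -p pics; ls; python3 - <<'E'
from rig import arm, optics
import cv2,numpy as np
s=arm.sense();print(s,arm.grasp_offset)
for n in["scene","top","wrist"]:
    im=optics.grab_frame(n);cv2.imwrite(f"pics/{n}0.png",im[:,:,::-1]);print(n,optics.camera_info(n))
E
```

```text
pics
{'time_s': 0.0, 'qpos': array([ 1.04061425e+00,  3.13449271e-01,  1.49843435e+00,  2.38243321e-05,
        1.33103028e+00, -2.23416505e-01]), 'joint_velocities': array([-5.04901966e-04,  1.19663790e-03,  1.07389744e-03, -7.95914880e-04,
        1.87278081e-05, -3.78829569e-04]), 'effort': array([ 5.09329784e-04, -4.12257814e+01, -2.59745425e+01, -1.04892704e-04,
        4.09339409e-03, -4.90583702e-06]), 'tool_pos': array([158.41593424, 500.25410125, 230.7364904 ]), 'tool_rot': array([-1.57048103e+00,  1.28327619e-03,  1.26402528e+00]), 'contact_force': array([-1.21274426,  0.33270181, -0.07794637]), 'torque': array([ 0.0150974 , -0.0361585 ,  0.03563873]), 'width': 1.0002662913473672} 18.700000000000003
scene {'intrinsics': array([[383.43630302,   0.        , 252.45360579],
       [  0.        , 383.43630302, 188.84751205],
       [  0.        ,   0.        ,   1.        ]]), 'rvec': array([ 2.03645664,  0.76627147, -0.41371507]), 'tvec': array([-260.73639512, -181.24752251, 1429.53702684])}
top {'intrinsics': array([[492.73289679,   0.        , 253.46546917],
       [  0.        , 492.73289679, 197.56830146],
       [  0.        ,   0.        ,   1.        ]]), 'rvec': array([ 2.2005056 , -2.15059392,  0.09345969]), 'tvec': array([-146.05982517,  468.85909086, 1326.05450473])}
wrist {'intrinsics': array([[281.58487596,   0.        , 254.92280188],
       [  0.        , 281.58487596, 190.27358077],
       [  0.        ,   0.        ,   1.        ]]), 'tool_from_camera': array([[ 9.99999842e-01,  2.55805071e-04, -4.99953391e-04,
        -1.93978431e-01],
       [ 5.53758043e-04, -3.00929474e-01,  9.53646237e-01,
        -1.42834770e+02],
       [ 9.34968323e-05, -9.53646363e-01, -3.00929568e-01,
         7.85042917e+01],
       [ 0.00000000e+00,  0.00000000e+00,  0.00000000e+00,
         1.00000000e+00]])}
```

View pics/scene0.png

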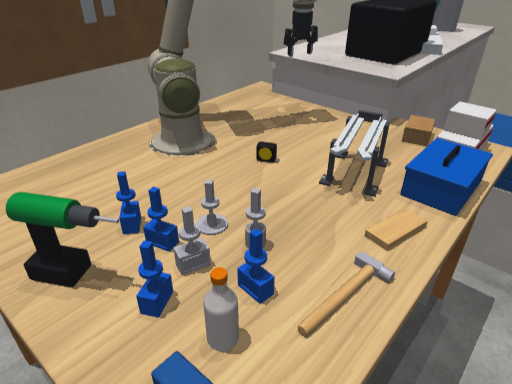

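View pics/top0.png

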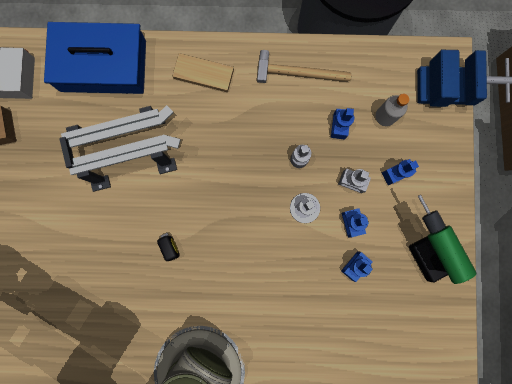

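View pics/wrist0.png

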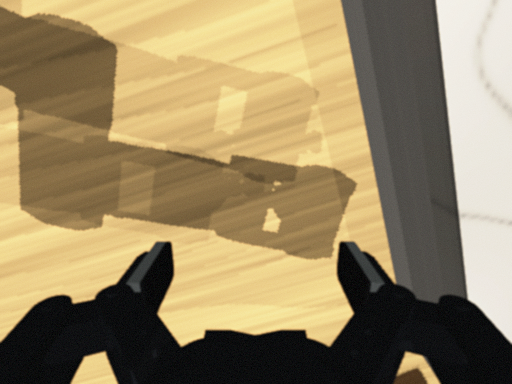

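```bash
cat > h.py <<'E'
import cv2,numpy as np
from scipy.spatial.transform import Rotation as Ro
from rig import arm, optics
def proj(n,P):
    c=optics.camera_info(n);return cv2.projectPoints(np.float64(P).reshape(-1,1,3),c['rvec'],c['tvec'],c['intrinsics'],None)[0].reshape(-1,2)
def ray(n,px,s=None):
    c=optics.camera_info(n);K=c['intrinsics'];px=np.float64(px).reshape(-1,2)
    d=np.c_[px,np.ones(len(px))]@np.linalg.inv(K).T
    if n=='wrist':
        T=c['tool_from_camera'];Rt=Ro.from_euler('xyz',s['tool_rot']).as_matrix()
        return np.array(s['tool_pos'])+Rt@T[:3,3], d@(Rt@T[:3,:3]).T
    R=cv2.Rodrigues(c['rvec'])[0];return -R.T@c['tvec'],d@R
def onz(n,px,z,s=None):
    o,d=ray(n,px,s);return o+d*((z-o[2])/d[:,2])[:,None]
def tri(a,b):
    (o1,d1),(o2,d2)=a,b
    d1=d1[0]/np.linalg.norm(d1);d2=d2[0]/np.linalg.norm(d2)
    t=np.linalg.lstsq(np.c_[d1,-d2],o2-o1,rcond=None)[0]
    p,q=o1+d1*t[0],o2+d2*t[1];return (p+q)/2,np.linalg.norm(p-q)
E
python3 - <<'E'
from h import *
np.set_printoptions(precision=1,suppress=True)
print(ray('top',[0,0])[0],ray('scene',[0,0])[0])
print(proj('top',[[0,0,0],[158,500,231],[400,0,0],[400,-300,0]]))
print(onz('top',[[355,178],[302,152],[305,207]],80))
a=cv2.imread('pics/scene0.png');b=cv2.imread('pics/top0.png')
cv2.imwrite('pics/c1.png',np.vstack([cv2.resize(a[170:290,110:290],(720,480),interpolation=2)[:,:]]))
t=cv2.resize(b[120:230,270:430],(800,550),interpolation=2);cv2.imwrite('pics/c2.png',t)
cv2.imwrite('pics/c3.png',cv2.resize(b[95:200,50:200],(800,560),interpolation=2))
cv2.imwrite('pics/c4.png',cv2.resize(a[100:210,300:420],(640,587),interpolation=2))
E
```

```text
[ 354.2 -139.1 1361.9] [1049.9 -805.7  627. ]
[[199.2 371.8]
 [-31.4 321.7]
 [203.9 223.1]
 [312.5 225.6]]
[[ 524.4 -400.2   80. ]
 [ 590.2 -260.4   80. ]
 [ 445.3 -270.3   80. ]]
```

View pics/c1.png

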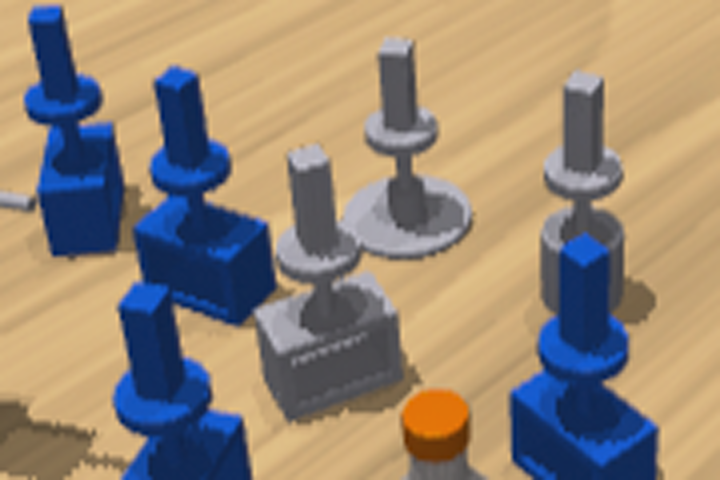

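View pics/c2.png

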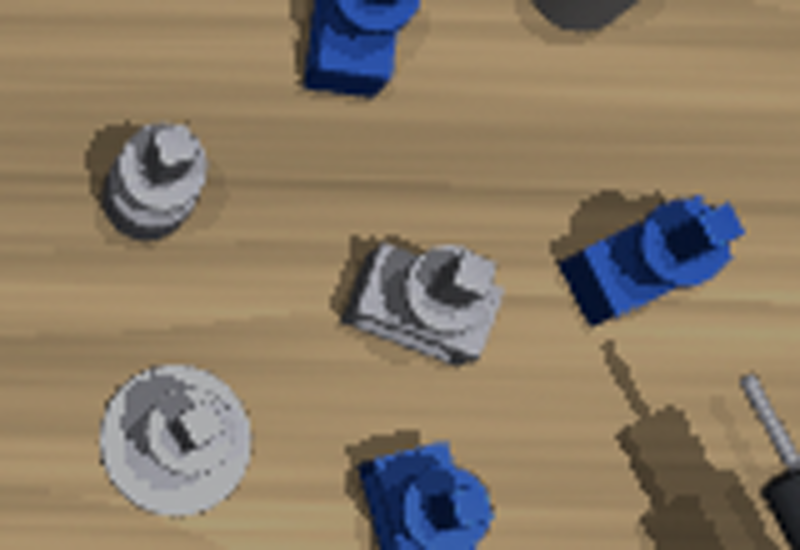

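View pics/c3.png

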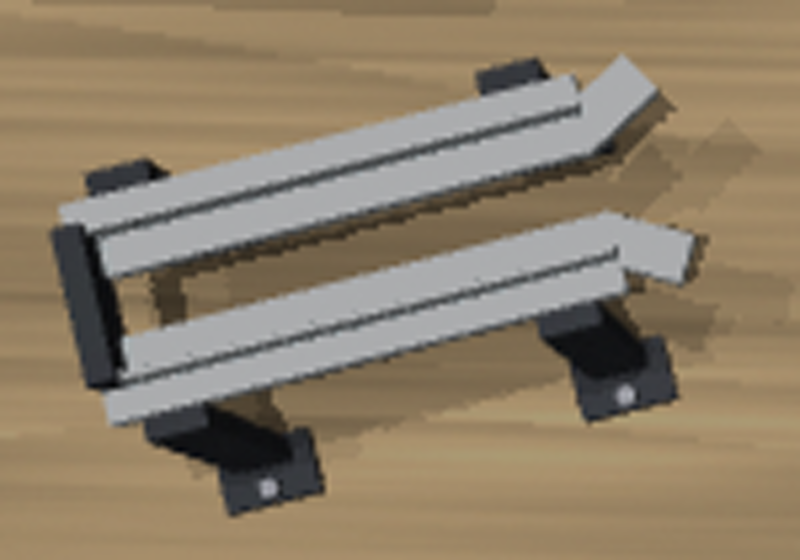

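View pics/c4.png

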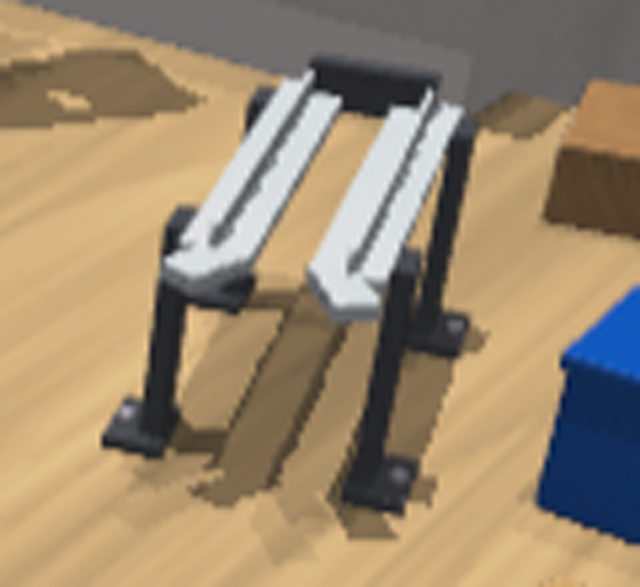

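```bash
python3 - <<'E'
from h import *
b=cv2.imread('pics/top0.png');a=cv2.imread('pics/scene0.png')
cv2.imwrite('pics/d1.png',cv2.resize(b[160:200,330:385],(770,560),interpolation=0))
cv2.imwrite('pics/d2.png',cv2.resize(a[200:280,165:220],(412,600),interpolation=0))
np.set_printoptions(precision=1,suppress=True)
print(tri(ray('top',[365,174]),ray('scene',[187,209.3])))
k=5.333
P=np.array([[115,278],[605,152],[125,338],[605,212]])/k+[50,95]
print(onz('top',P,140))
g=cv2.cvtColor(b,6)
# bright bed pixels mask
hsv=cv2.cvtColor(b,cv2.COLOR_BGR2HSV)
m=((hsv[...,1]<25)&(hsv[...,2]>150)).astype(np.uint8)
m[:, :55]=0;m[:95]=0;m[200:]=0;m[:,200:]=0
cv2.imwrite('pics/d3.png',cv2.resize(m[95:200,50:200]*255,(800,560),interpolation=0))
E
```

```text
(array([ 524.3, -409.3,  157.7]), np.float64(0.8887403959297356))
[[578.3 324.3 140. ]
 [643.9  95.8 140. ]
 [549.9 318.  140. ]
 [615.1  94.7 140. ]]
```

View pics/d1.png

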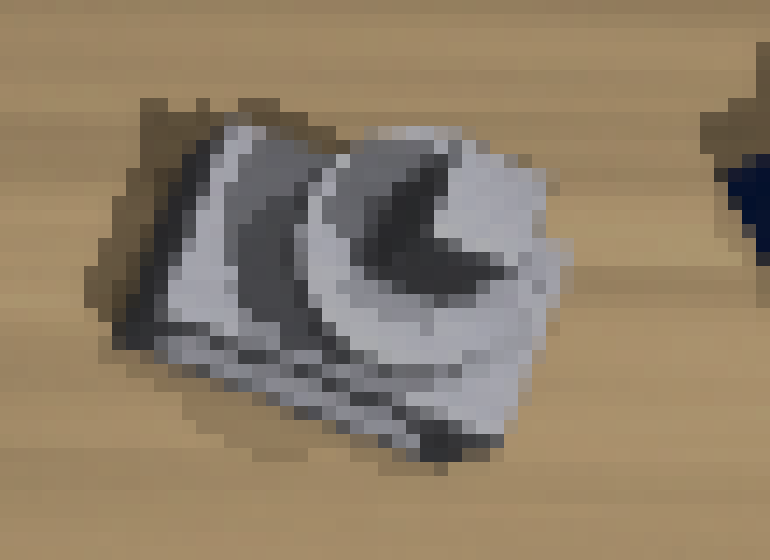

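View pics/d2.png

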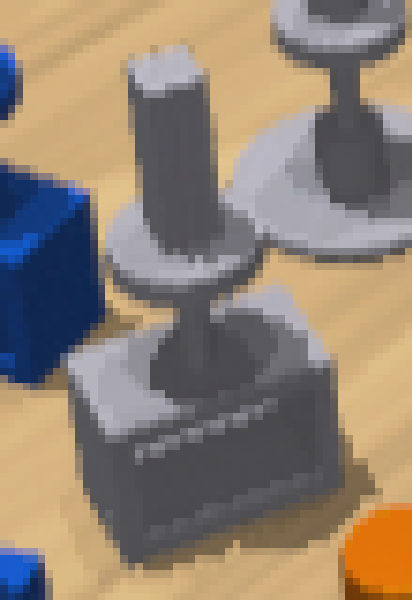

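View pics/d3.png

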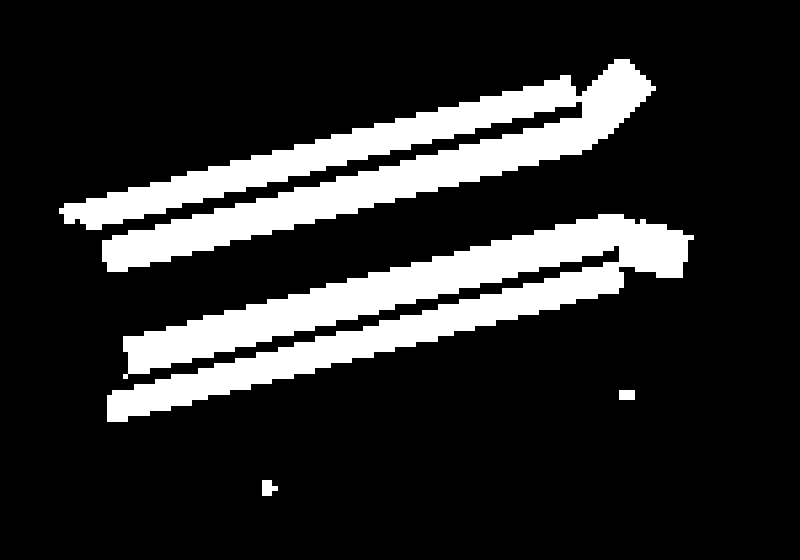

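```bash
python3 - <<'E'
from h import *
np.set_printoptions(precision=2,suppress=True)
b=cv2.imread('pics/top0.png')
hsv=cv2.cvtColor(b,cv2.COLOR_BGR2HSV)
m=((hsv[...,1]<25)&(hsv[...,2]>150))
up=[];lo=[]
for u in range(76,160):
    c=m[95:200,u];v=np.where(c)[0]+95
    # slot gap: largest gap
    d=np.diff(v);i=d.argmax()
    if d[i]>6: up.append((u,v[i]+.5));lo.append((u,v[i+1]-.5))
L=[]
for e in(up,lo):
    p=onz('top',np.array(e),140)[:,:2]
    for _ in range(3):
        vx,vy,x0,y0=cv2.fitLine(p.astype(np.float32),cv2.DIST_HUBER,0,.01,.01).ravel()
        n=np.array([-vy,vx]);r=(p-[x0,y0])@n;p=p[abs(r)<3]
    if vy<0:vx,vy=-vx,-vy
    print(vx,vy,x0,y0,np.degrees(np.arctan2(vy,vx)),len(p),r.std());L.append((np.array([vx,vy]),np.array([x0,y0])))
d=(L[0][0]+L[1][0]);d/=np.linalg.norm(d);n=np.array([d[1],-d[0]])
off=[l[1]@n for l in L];print('width',off)
k=5.333
def y(px,z):return onz('top',np.array([px])/k+[50,95],z)[0,:2]
for nm,px,z in[('bend up',(600,153),140),('bend lo',(605,212),140),('stop in top',(85,225),160),('stop in2',(120,383),160),('horn tipU',(655,88),140),('horn tip low',(697,237),140),('horn tip low2',(683,280),140),('bed endU',(115,278),140),('wallU end',(573,75),154),('wall lo end',(625,290),154)]:
    p=y(px,z);print(nm,p,'along',p@d,'across',p@n-np.mean(off))
P=onz('top',np.array([[160,355],[420,455],[225,128],[150,352]])/14+[330,160],52);print(P[1]-P[0],P[2]-P[3])
P=onz('top',np.array([[126,350],[434,460]])/14+[330,160],0);print(P[1]-P[0])
P=onz('scene',np.array([[68,365],[125,435],[330,360]])/7.5+[165,200],52);print(P[1]-P[0],P[2]-P[1])
P=onz('scene',np.array([[135,565],[335,495]])/7.5+[165,200],0);print(P[1]-P[0])
print('d',d,'n',n,'mid',np.mean(off))
E
```

```text
-0.27842274 0.96045864 615.6479 209.45866 106.166084 81 0.7169970818111497
-0.27844587 0.9604519 583.371 207.83662 106.167465 81 0.714216124617318
width [np.float32(649.62274), np.float32(618.1706)]
bend up [643.4   98.13] along -84.897765062765 across 11.382586973082311
bend lo [615.13  94.66] along -80.35988473263038 across -16.73235382318444
stop in top [599.23 332.  ] along 152.0275099482758 across 34.0819301603924
stop in2 [525.63 311.67] along 152.99087689456113 across -42.272736931350664
horn tipU [675.33  73.28] along -117.65215215438279 across 35.12716997797588
horn tip low [604.16  50.8 ] along -119.4316849776985 across -39.487361513961446
horn tip low2 [583.47  56.65] along -108.04745041987053 across -57.72464181079431
bed endU [578.32 324.28] along 150.43240889010718 across 11.842240735243195
wallU end [676.98 109.53] along -83.30068034827592 across 46.81073691875713
wall lo end [575.52  81.23] along -82.22212202076892 across -58.52104410028892
[-18.06 -49.72   0.  ] [ 43.5  -14.04   0.  ]
[-20.55 -61.23   0.  ]
[35.72 -8.24  0.  ] [20.89 60.89  0.  ]
[23.38 59.32  0.  ]
d [-0.28  0.96] n [0.96 0.28] mid 633.89667
```

```bash
python3 - <<'E'
from h import *
np.set_printoptions(precision=1,suppress=True)
a=cv2.imread('pics/scene0.png')
d=np.array([-.27843,.96046]);n=np.array([d[1],-d[0]])
O=d*36.5+n*633.9;print('rail O',O)
W=lambda x,y,z:[*(O+n*x+d*y),z]
v=a.copy();v=cv2.resize(v[100:210,300:420],(640,587),interpolation=0)
b=cv2.imread('pics/top0.png');w=cv2.resize(b[95:200,50:200],(800,560),interpolation=0)
for n_,im,o,k in(('scene',v,(300,100),5.333),('top',w,(50,95),5.333)):
  for x in(-15,15):
    p=(proj(n_,[W(x,-120,140),W(x,116,140)])-o+.5)*k
    cv2.line(im,*[tuple(int(t) for t in q) for q in p],(0,0,255),1)
  for x in(-34,34):
    p=(proj(n_,[W(x,-120,154),W(x,116,154)])-o+.5)*k
    cv2.line(im,*[tuple(int(t) for t in q) for q in p],(0,255,0),1)
cv2.imwrite('pics/e1.png',v);cv2.imwrite('pics/e2.png',w)
print([W(0,y,0) for y in(-200,-120,-60,0,93)])
E
```

```text
rail O [598.7 211.6]
[[np.float64(654.3588990000001), np.float64(19.46156700000003), 0], [np.float64(632.084499), np.float64(96.29836700000001), 0], [np.float64(615.378699), np.float64(153.925967), 0], [np.float64(598.672899), np.float64(211.55356700000002), 0], [np.float64(572.778909), np.float64(300.876347), 0]]
```

View pics/e1.png

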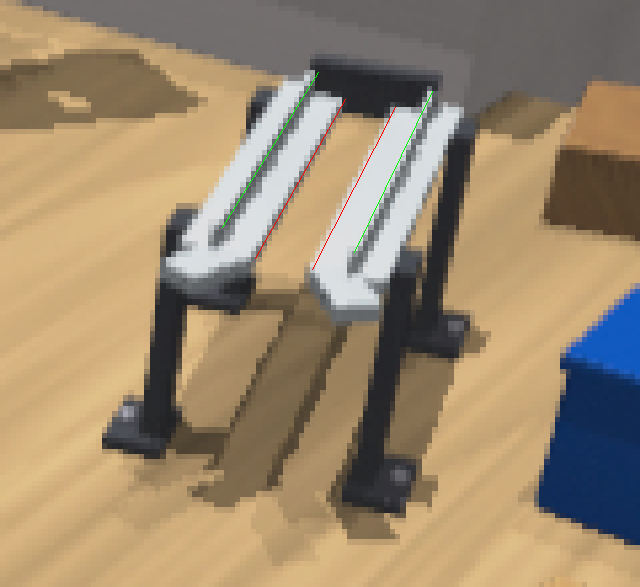

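View pics/e2.png

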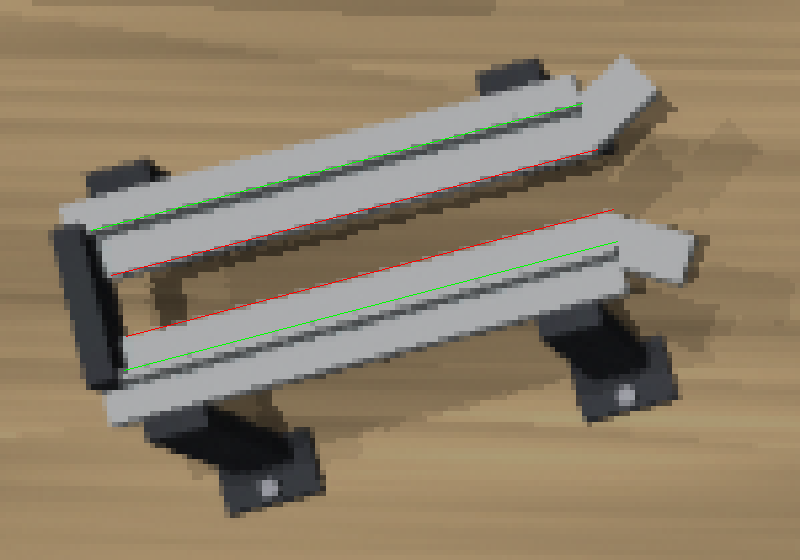

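Call:
{"api": "move_arm", "payload": {
  "commands": [
    [[1,-25,-5,-20,0],[1,-55,-15,-45,0],[1,-85,-25,-70,0],[1,-115,-35,-95,0],[1,-145,-45,-120,0],[1,-175,-50,-145,0],[1,-205,-50,-170,0],[1,-235,-50,-195,0],[1,-265,-50,-220,0],[1,-290,-50,-240,0]]
  ]
}}

```text
time_s: 0.98
tool_pos: [300.0, 149.4, 281.3]
tool_rot: [-1.571, 0.0, 1.263]
contact_force: [0.2, -0.1, 0.8]
width: 0.996
```

Call:
{"api": "move_arm", "payload": {
  "commands": [
    [[1,-25,0,-20,0],[1,-55,0,-45,0],[1,-85,0,-70,0],[1,-115,0,-95,0],[1,-145,0,-120,0],[1,-175,0,-145,0],[1,-205,0,-170,0],[1,-235,0,-195,0],[1,-265,0,-220,0],[1,-290,0,-240,0]]
  ]
}}

```text
time_s: 1.82
tool_pos: [441.4, -199.9, 280.8]
tool_rot: [-1.57, -0.0, 1.263]
contact_force: [0.8, 0.6, 0.6]
width: 0.998
```

Call:
{"api": "move_arm", "payload": {
  "commands": [
    [[1,-25,0,-20,0],[1,-55,0,-45,0],[1,-85,0,-70,0],[1,-115,0,-95,0],[1,-140,0,-115,0],[1,-165,0,-132,0],[1,-177,0,-143,0],[1,-177,0,-143,0],[1,-177,0,-143,0]]
  ]
}}

```text
time_s: 2.57
tool_pos: [523.7, -409.6, 280.2]
tool_rot: [-1.569, -0.001, 1.263]
contact_force: [0.2, 1.1, -0.0]
width: 1.001
```

```bash
python3 - <<'E'
from h import *
np.set_printoptions(precision=3,suppress=True)
s=arm.sense();print(s['time_s'],s['tool_pos'],s['tool_rot'],s['qpos'])
im=optics.grab_frame('wrist');cv2.imwrite('pics/w1.png',im[:,:,::-1])
c=optics.camera_info('wrist');T=c['tool_from_camera'];R=Ro.from_euler('xyz',s['tool_rot']).as_matrix()
for z in(158,100,52,0):
  q=np.linalg.inv(T)@np.r_[R.T@(np.array([524.3,-409.3,z])-s['tool_pos']),1];q=c['intrinsics']@q[:3];print(z,q[:2]/q[2])
E
```

```text
2.5667 [ 523.741 -409.609  280.165] [-1.569 -0.001  1.263] [-0.84   0.624  0.905  0.     1.615 -2.103]
158 [255.618 185.899]
100 [255.484 171.885]
52 [255.403 163.393]
0 [255.334 156.248]
```

View pics/w1.png

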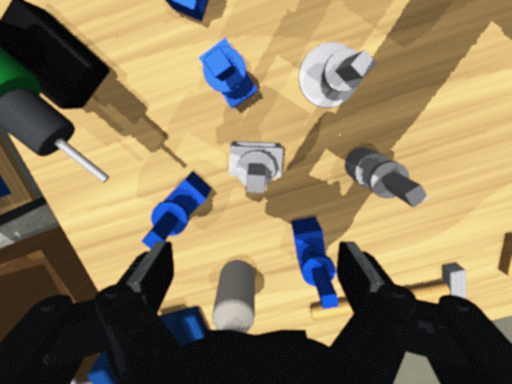

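```bash
python3 - <<'E'
import cv2
b=cv2.imread('pics/w1.png');cv2.imwrite('pics/w1c.png',cv2.resize(b[135:200,220:295],(750,650)[0:2],interpolation=0)[:600])
E
```

```text
(no output)
```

View pics/w1c.png

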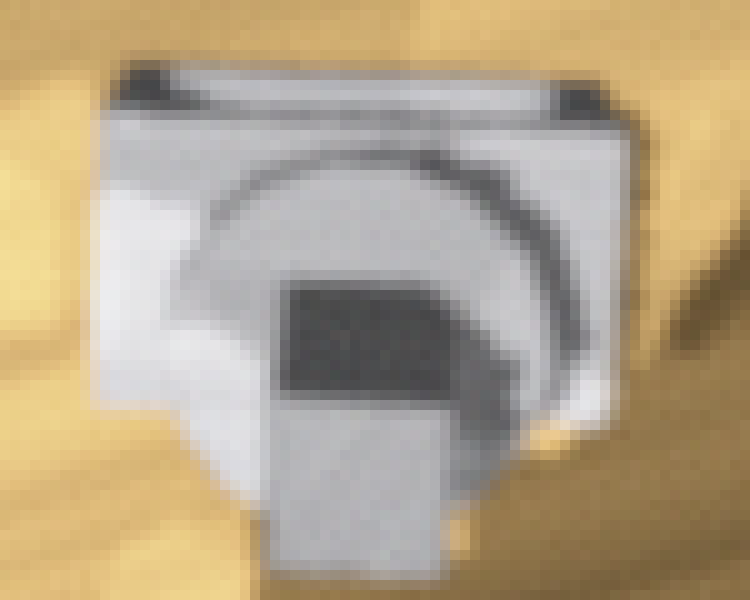

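Call:
{"api": "move_arm", "payload": {
  "commands": [
    [[1,0,30,-1,0],[1,0,60,-1,0],[1,0,90,-1,0],[1,0,115,-1,0],[1,0,135,-1,0],[1,0,150,-1,0],[1,0,158,-1,0],[1,0,159,-1,0],[1,0,159,-1,0],[1,0,159,-1,0]]
  ],
  "newtons": 60
}}

```text
time_s: 3.45
tool_pos: [525.2, -409.7, 123.8]
tool_rot: [-1.573, 0.001, 1.264]
contact_force: [0.4, -0.3, -0.3]
width: 0.998
```

Call:
{"api": "move_arm", "payload": {
  "commands": [
    [[0.1,0,0,0,0],[0.1,0,0,0,0],[0,0,0,0,0],[0,0,0,0,0],[0,0,0,0,0],[0,0,0,0,0],[0,0,0,0,0],[0,0,0,0,0]]
  ]
}}

```text
time_s: 4.12
tool_pos: [524.9, -409.6, 122.5]
tool_rot: [-1.571, 0.0, 1.264]
contact_force: [-0.9, 1.1, 2.2]
width: 0.202
```

```bash
python3 - <<'E'
from h import *
s=arm.sense();print(s['time_s'],s['tool_pos'],s['tool_rot'],s['width'],s['contact_force'])
im=optics.grab_frame('wrist');cv2.imwrite('pics/w2.png',im[:,:,::-1])
im=optics.grab_frame('scene');cv2.imwrite('pics/s2.png',im[:,:,::-1])
E
```

```text
4.1167 [ 524.86543983 -409.61113284  122.45507548] [-1.57095523e+00  2.68770376e-05  1.26401685e+00] 0.20217123251290614 [-0.88495095  1.12942201  2.19575548]
```

View pics/w2.png

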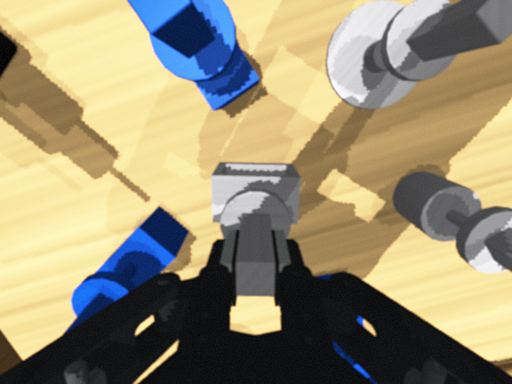

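View pics/s2.png

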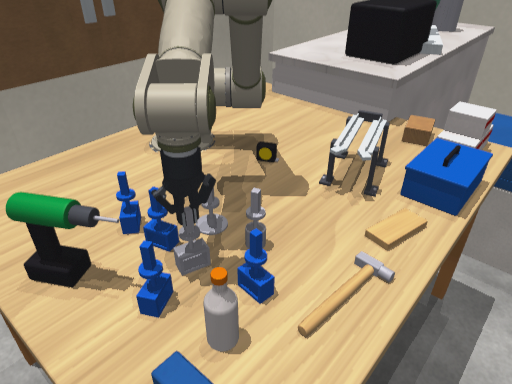

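Call:
{"api": "move_arm", "payload": {
  "commands": [
    [[0,0,-8,0,0],[0,0,-25,0,0],[0,0,-50,0,0],[0,0,-75,0,0],[0,0,-100,0,0],[0,0,-125,0,0],[0,0,-150,0,0],[0,0,-172,0,0],[0,0,-185,0,0],[0,0,-190,0,0]]
  ]
}}

```text
time_s: 5.05
tool_pos: [524.9, -409.8, 314.8]
tool_rot: [-1.574, 0.002, 1.264]
contact_force: [0.0, -0.5, -2.3]
width: 0.2
```

Call:
{"api": "move_arm", "payload": {
  "commands": [
    [[0,12,0,0,-0.5],[0,35,0,0,-1],[0,60,0,0,-2],[0,85,0,0,-2.5],[0,110,0,0,-3],[0,135,0,0,-4],[0,160,0,0,-4.5],[0,185,0,0,-5],[0,205,0,0,-6],[0,220,0,-2,-6.75]]
  ]
}}

```text
time_s: 5.88
tool_pos: [593.2, -198.5, 311.5]
tool_rot: [-1.57, -0.002, 1.858]
contact_force: [0.5, 0.6, -2.4]
width: 0.203
```

```bash
cat >> h.py <<'E'
d=np.array([-.27843,.96046]);n=np.array([d[1],-d[0]]);O=d*36.5+n*633.9
def st(goal=None):
    s=arm.sense();p=np.array(s['tool_pos']);R=Ro.from_euler('xyz',s['tool_rot']).as_matrix()
    print('t %.2f w %.3f'%(s['time_s'],s['width']),'tcp',p.round(1),'rot',np.round(s['tool_rot'],3),'F',np.round(s['contact_force'],1),'q',np.round(s['qpos'],2))
    r=p[:2]-O;print('rail x,y',(r@n).round(1),(r@d).round(1),'hz',(p[2]-122.3).round(1))
    if goal is not None:
        g=np.r_[O+n*goal[0]+d*goal[1],goal[2]+122.3];print('tool shift',(R.T@(g-p)).round(1))
    return s
E
python3 -c "
from h import *
st((0,-220,190))"
```

```text
t 5.88 w 0.203 tcp [ 593.2 -198.5  311.5] rot [-1.57  -0.002  1.858] F [ 0.5  0.6 -2.4] q [-0.51  0.51  1.    0.    1.63 -2.37]
rail x,y -119.4 -392.3 hz 189.2
tool shift [ 171.6   -0.6 -120.3]
```

Call:
{"api": "move_arm", "payload": {
  "commands": [
    [[0,15,0,-10,0],[0,40,0,-28,0],[0,65,0,-46,0],[0,90,0,-63,0],[0,115,0,-81,0],[0,140,0,-98,0],[0,160,0,-112,0],[0,170,0,-120,0],[0,170,0,-120,0],[0,170,0,-120,0]]
  ]
}}

```text
time_s: 6.72
tool_pos: [661.0, -4.0, 311.5]
tool_rot: [-1.569, -0.0, 1.854]
contact_force: [-0.0, -1.4, -2.1]
width: 0.201
```

```bash
python3 - <<'E'
from h import *
s=st((0,-215,62))
for k in('wrist','scene','top'):
  im=optics.grab_frame(k);cv2.imwrite(f'pics/{k}3.png',im[:,:,::-1])
E
```

```text
t 6.72 w 0.201 tcp [661.   -4.  311.5] rot [-1.569 -0.     1.854] F [-0.  -1.4 -2.1] q [-0.18  0.61  0.85 -0.    1.68 -2.04]
rail x,y -0.2 -224.4 hz 189.2
tool shift [  9.4 127.2  -0.4]
```

View pics/wrist3.png

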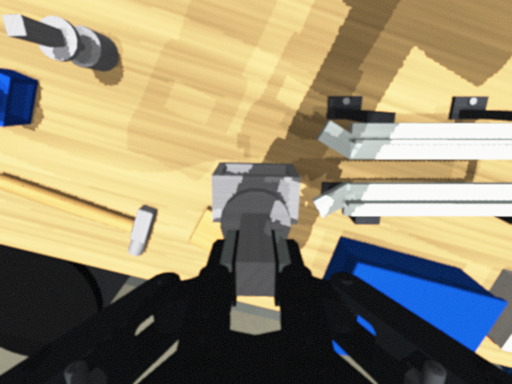

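View pics/scene3.png

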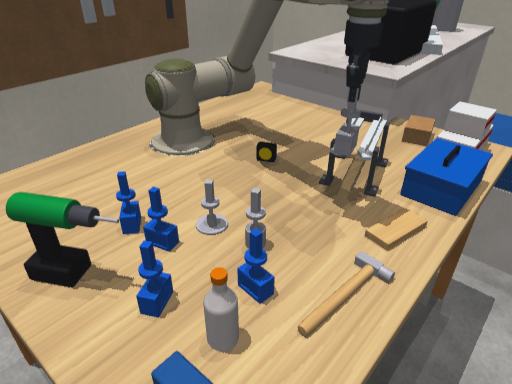

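```bash
python3 - <<'E'
from h import *
s=arm.sense()
b=cv2.imread('pics/wrist3.png')
hsv=cv2.cvtColor(b,cv2.COLOR_BGR2HSV);m=((hsv[...,1]<30)&(hsv[...,2]>140))
for u in range(365,505,20):
    v=np.where(m[115:225,u])[0]+115;dd=np.diff(v);i=dd.argmax()
    P=onz('wrist',[[u,v[i]+.5],[u,v[i+1]-.5]],140,s)[:,:2]-O
    print(u,v[i],v[i+1],(P@n).round(1),(P@d).round(1))
# stem bottom/neck pose of held: head outline
for z,y in((100,0),):pass
cv2.imwrite('pics/w3c.png',cv2.resize(b[150:310,190:330],(525,600),interpolation=0))
E
```

```text
365 158 184 [-17.4  12.1] [-100.3  -96.8]
385 158 183 [-17.3  10.9] [-77.6 -73.7]
405 159 183 [-16.1  11. ] [-54.8 -50.5]
425 158 183 [-17.3  11. ] [-32.3 -27.3]
445 159 183 [-16.1  11. ] [-9.5 -4. ]
465 158 183 [-17.2  11. ] [12.9 19.2]
485 158 184 [-17.2  12.3] [35.6 42.7]
```

View pics/w3c.png

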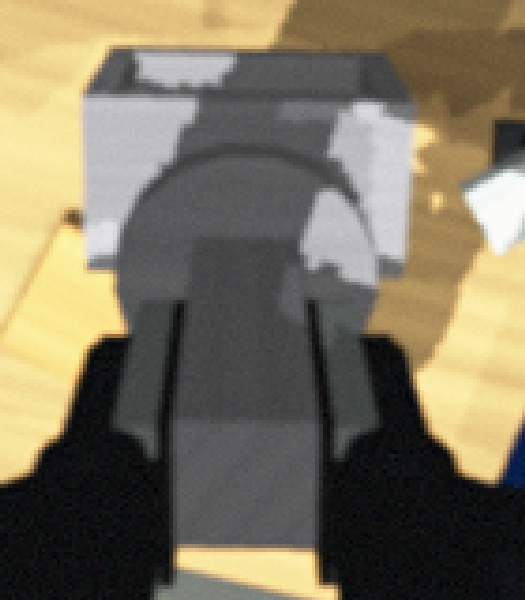

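```bash
python3 - <<'E'
from h import *
s=arm.sense()
for hz in(189,187): 
  P=onz('wrist',[[255.4,278.3]],158+hz,s)[:,:2]-O;print((P@n),(P@d))
P=onz('wrist',[[255.4,190+0]],100+189,s)[:,:2]-O
# head circle: left/right extents and top
b=cv2.imread('pics/top3.png');cv2.imwrite('pics/t3c.png',cv2.resize(b[80:200,50:250],(800,480),interpolation=0))
E
```

```text
[-3.75829592] [-224.58456052]
[-2.36686284] [-224.58387932]
```

View pics/t3c.png

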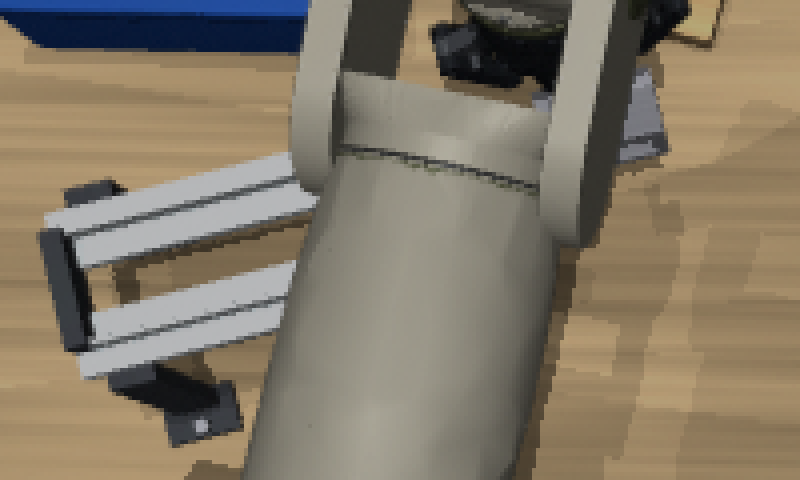

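Call:
{"api": "move_arm", "payload": {
  "commands": [
    [[0,0,10,0,0],[0,0,30,0,0],[0,0,50,0,0],[0,0,70,0,0],[0,0,90,0,0],[0,0,107,0,0],[0,0,120,0,0],[0,0,127,0,0],[0,0,127,0,0],[0,0,127,0,0]]
  ]
}}

```text
time_s: 7.7
tool_pos: [661.2, -4.4, 185.9]
tool_rot: [-1.571, 0.0, 1.852]
contact_force: [0.7, -0.1, -2.5]
width: 0.203
```

```bash
python3 - <<'E'
from h import *
s=st((0,-80,62))
for k in('wrist','scene'):
  im=optics.grab_frame(k);cv2.imwrite(f'pics/{k}4.png',im[:,:,::-1])
b=cv2.imread('pics/scene4.png');cv2.imwrite('pics/s4c.png',cv2.resize(b[60:220,290:450],(600,600),interpolation=0))
E
```

```text
t 7.70 w 0.203 tcp [661.2  -4.4 185.9] rot [-1.571  0.     1.852] F [ 0.7 -0.1 -2.5] q [-0.18  0.65  1.1  -0.    1.39 -2.04]
rail x,y -0.1 -224.9 hz 63.6
tool shift [144.9   1.5  -0. ]
```

View pics/wrist4.png

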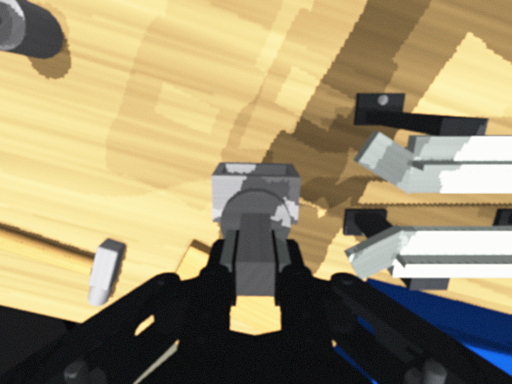

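View pics/s4c.png

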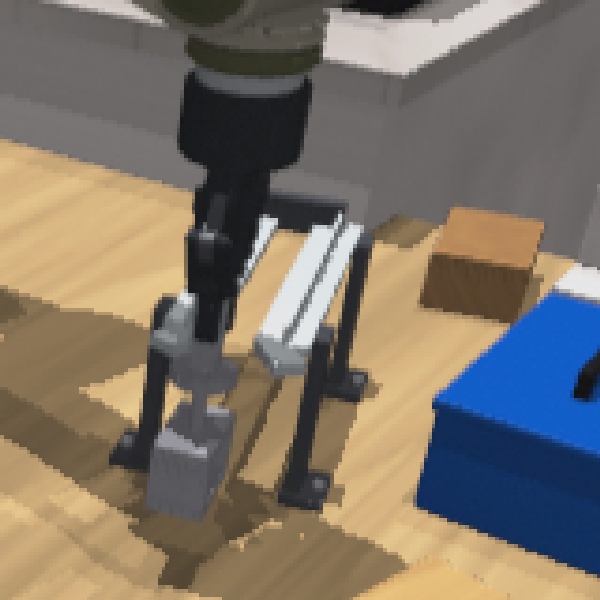

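```bash
python3 - <<'E'
from h import *
s=arm.sense()
P=onz('wrist',[[430,192],[430,229],[480,192],[480,228]],140,s)[:,:2]-O;print(P@n,P@d)
E
```

```text
[-17.07024981  11.57920552 -17.07994943  10.75428761] [-100.50755585  -95.13171579  -65.25321743  -58.53895325]
```

Call:
{"api": "move_arm", "payload": {
  "commands": [
    [[0,5,0,0,0],[0,15,0,0,0],[0,27,0,0,0],[0,39,0,0,0],[0,51,0,0,0],[0,63,0,0,0],[0,72,0,0,0],[0,78,0,0,0],[0,80,0,0,0],[0,80,0,0,0]]
  ]
}}

```text
time_s: 8.63
tool_pos: [638.7, 73.5, 185.3]
tool_rot: [-1.571, 0.0, 1.854]
contact_force: [0.0, 0.2, -2.4]
width: 0.198
```

```bash
python3 - <<'E'
from h import *
s=st((0,-60,62))
for k in('wrist','scene'):
  im=optics.grab_frame(k);cv2.imwrite(f'pics/{k}5.png',im[:,:,::-1])
b=cv2.imread('pics/scene5.png');cv2.imwrite('pics/s5c.png',cv2.resize(b[60:220,290:450],(600,600),interpolation=0))
E
```

```text
t 8.63 w 0.198 tcp [638.7  73.5 185.3] rot [-1.571  0.     1.854] F [ 0.   0.2 -2.4] q [-0.07  0.61  1.17 -0.    1.36 -1.92]
rail x,y 0.0 -143.8 hz 63.0
tool shift [83.8  1.  -0. ]
```

View pics/wrist5.png

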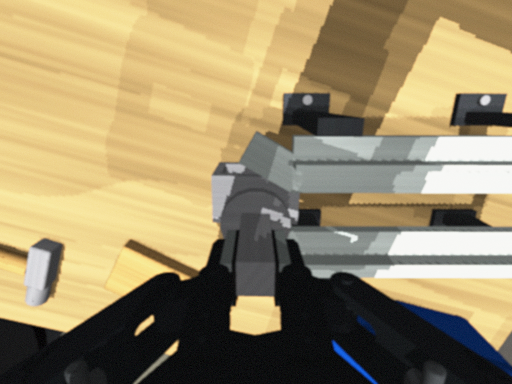

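View pics/s5c.png

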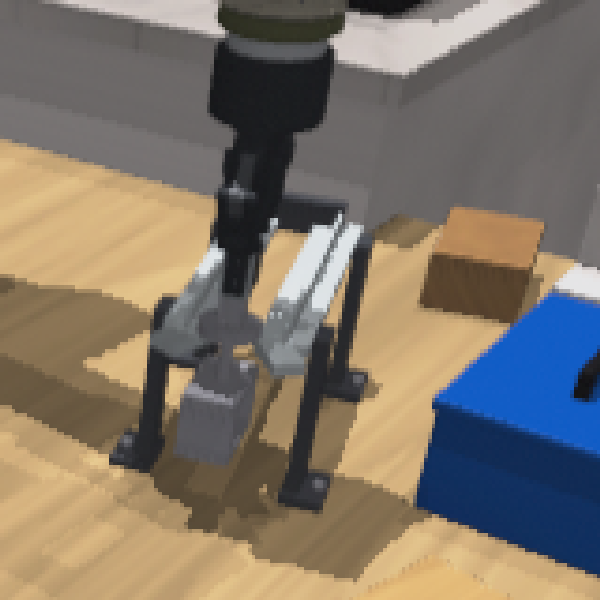

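Call:
{"api": "move_arm", "payload": {
  "commands": [
    [[0,5,0,0,0],[0,15,0,0,0],[0,27,0,0,0],[0,39,0,0,0],[0,51,0,0,0],[0,63,0,0,0],[0,74,0,0,0],[0,82,0,0,0],[0,84,0,0,0],[0,84,0,0,0]]
  ]
}}

```text
time_s: 9.57
tool_pos: [615.2, 154.3, 185.3]
tool_rot: [-1.571, 0.0, 1.854]
contact_force: [0.5, -0.3, -3.3]
width: 0.2
```

```bash
python3 - <<'E'
from h import *
s=st((0,90,56))
for k in('wrist','scene'):
  im=optics.grab_frame(k);cv2.imwrite(f'pics/{k}6.png',im[:,:,::-1])
b=cv2.imread('pics/scene6.png');c=cv2.imread('pics/wrist6.png');cv2.imwrite('pics/s6c.png',np.hstack([cv2.resize(b[60:220,290:450],(384,384),interpolation=0),c[:,100:500]]))
E
```

```text
t 9.57 w 0.200 tcp [615.2 154.3 185.3] rot [-1.571  0.     1.854] F [ 0.5 -0.3 -3.3] q [ 0.06  0.59  1.2  -0.    1.35 -1.79]
rail x,y -0.0 -59.6 hz 63.0
tool shift [149.6   7.   -0.2]
```

View pics/s6c.png

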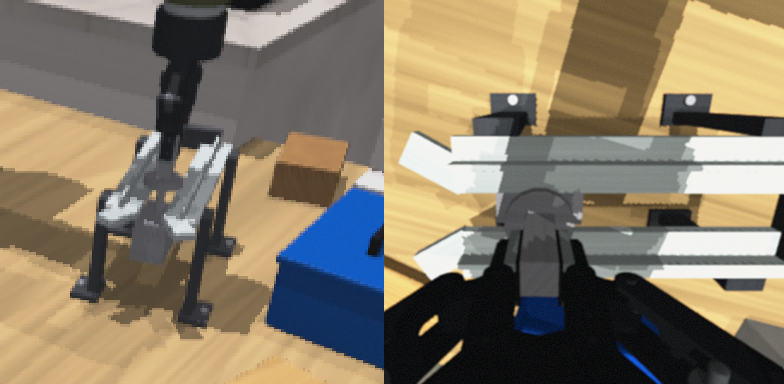

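Call:
{"api": "move_arm", "payload": {
  "commands": [
    [[0,5,0,0,0],[0,17,0,0,0],[0,32,0,0,0],[0,48,0,0,0],[0,64,0,0,0],[0,80,0,0,0],[0,94,0,0,0],[0,105,0,0,0],[0,112,0,0,0],[0,115,0,0,0]]
  ]
}}

```text
time_s: 10.5
tool_pos: [582.9, 265.4, 185.3]
tool_rot: [-1.571, -0.0, 1.854]
contact_force: [-0.1, 0.0, -2.8]
width: 0.204
```

Call:
{"api": "move_arm", "payload": {
  "commands": [
    [[0,5,0,0,0],[0,12,0,0,0],[0,20,0,0,0],[0,27,0,0,0],[0,31,0,0,0],[0,31,0,0,0],[0,31,0,0,0]]
  ]
}}

```text
time_s: 11.08
tool_pos: [574.7, 294.0, 185.3]
tool_rot: [-1.571, 0.0, 1.853]
contact_force: [-1.2, -0.2, -2.4]
width: 0.201
```

```bash
python3 - <<'E'
from h import *
s=st((0,87,50))
for k in('wrist','scene'):
  im=optics.grab_frame(k);cv2.imwrite(f'pics/{k}7.png',im[:,:,::-1])
b=cv2.imread('pics/scene7.png');c=cv2.imread('pics/wrist7.png');cv2.imwrite('pics/s7c.png',np.hstack([cv2.resize(b[60:220,290:450],(384,384),interpolation=0),c[:,100:500]]))
E
```

```text
t 11.08 w 0.201 tcp [574.7 294.  185.3] rot [-1.571  0.     1.853] F [-1.2 -0.2 -2.4] q [ 0.29  0.62  1.16 -0.    1.37 -1.56]
rail x,y -0.1 85.9 hz 63.0
tool shift [ 1.1 13.  -0.1]
```

View pics/s7c.png

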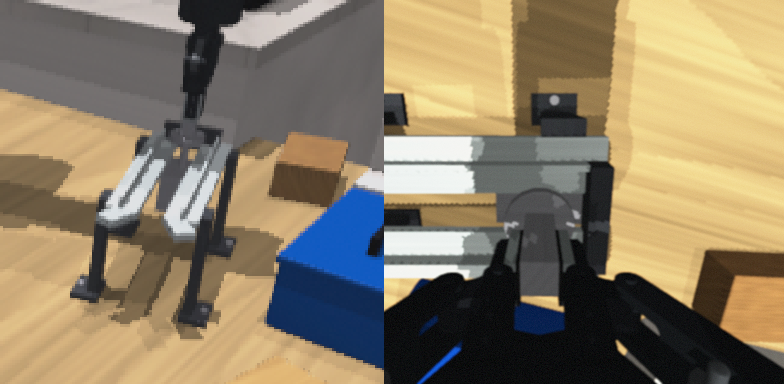

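Call:
{"api": "move_arm", "payload": {
  "commands": [
    [[0,1,3,0,0],[0,2,6,0,0],[0,2,9,0,0],[0,2,11,0,0],[0,2,12,0,0],[0,2,12,0,0],[0,2,12,0,0]]
  ]
}}

```text
time_s: 11.77
tool_pos: [574.2, 295.8, 173.3]
tool_rot: [-1.571, 0.0, 1.853]
contact_force: [-0.1, 0.3, -2.6]
width: 0.201
```

Call:
{"api": "move_arm", "payload": {
  "commands": [
    [[0,0,0.5,0,0],[0,0,1,0,0],[0,0,1.5,0,0],[0,0,1.5,0,0]]
  ]
}}

```text
time_s: 12.1
tool_pos: [574.3, 295.9, 172.5]
tool_rot: [-1.572, 0.0, 1.853]
contact_force: [-1.1, -0.2, 2.6]
width: 0.206
```

Contact (force went from −2.6 to +2.6 N), so the head rests on the bed. Release gently.

Call:
{"api": "move_arm", "payload": {
  "commands": [
    [[0.3,0,0,0,0],[0.45,0,0,0,0],[0.6,0,0,0,0],[0.8,0,0,0,0],[1,0,0,0,0],[1,0,0,0,0],[1,0,0,0,0],[1,0,0,0,0],[1,0,0,0,0]]
  ]
}}

```text
time_s: 12.85
tool_pos: [574.2, 295.9, 171.8]
tool_rot: [-1.571, -0.0, 1.853]
contact_force: [-0.5, 0.0, -0.1]
width: 1.005
```

Call:
{"api": "move_arm", "payload": {
  "commands": [
    [[1,0,-4,0,0],[1,0,-12,0,0],[1,0,-25,0,0],[1,0,-40,0,0],[1,0,-60,0,0],[1,0,-80,0,0],[1,0,-105,0,0],[1,0,-130,0,0],[1,0,-140,0,0],[1,0,-140,0,0]]
  ]
}}

```text
time_s: 13.68
tool_pos: [574.7, 296.0, 314.8]
tool_rot: [-1.576, -0.0, 1.853]
contact_force: [0.1, -0.7, -0.3]
width: 1.002
```

```bash
python3 - <<'E'
from h import *
s=st()
for k in('wrist','scene'):
  im=optics.grab_frame(k);cv2.imwrite(f'pics/{k}8.png',im[:,:,::-1])
b=cv2.imread('pics/scene8.png');c=cv2.imread('pics/wrist8.png');cv2.imwrite('pics/s8c.png',np.hstack([cv2.resize(b[60:220,290:450],(384,384),interpolation=0),c[:,100:500]]))
E
```

```text
t 13.68 w 1.002 tcp [574.7 296.  314.8] rot [-1.576 -0.     1.853] F [ 0.1 -0.7 -0.3] q [ 0.29  0.57  0.91  0.    1.66 -1.56]
rail x,y 0.5 87.8 hz 192.5
```

View pics/s8c.png

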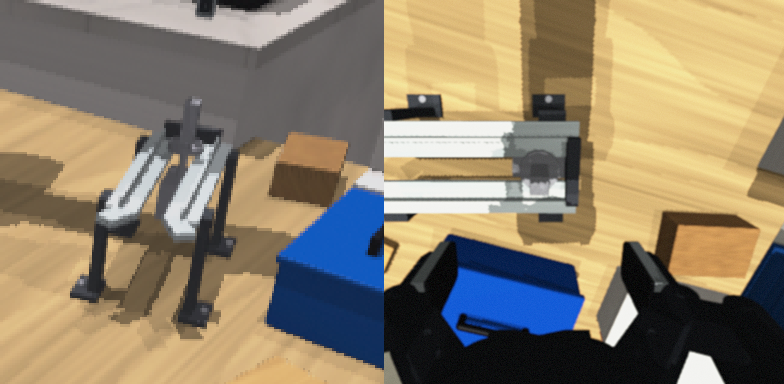

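View pics/scene8.png

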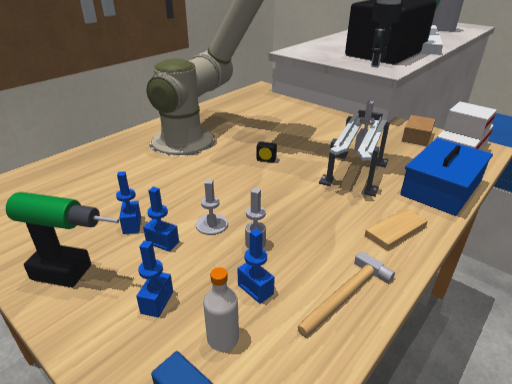

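```bash
python3 - <<'E'
from h import *
s=arm.sense()
p,e=tri(ray('wrist',[255.5,186.5],s),ray('scene',[370.2,101.3]));r=p[:2]-O;print(p,e,r@n,r@d)
b=cv2.imread('pics/wrist8.png');cv2.imwrite('pics/w8c.png',cv2.resize(b[120:220,200:310],(660,600),interpolation=0))
E
```

```text
[570.3770288  296.19676498 207.57640922] 2.314272086059624 -3.6098458787064054 89.17482507459897
```

View pics/w8c.png

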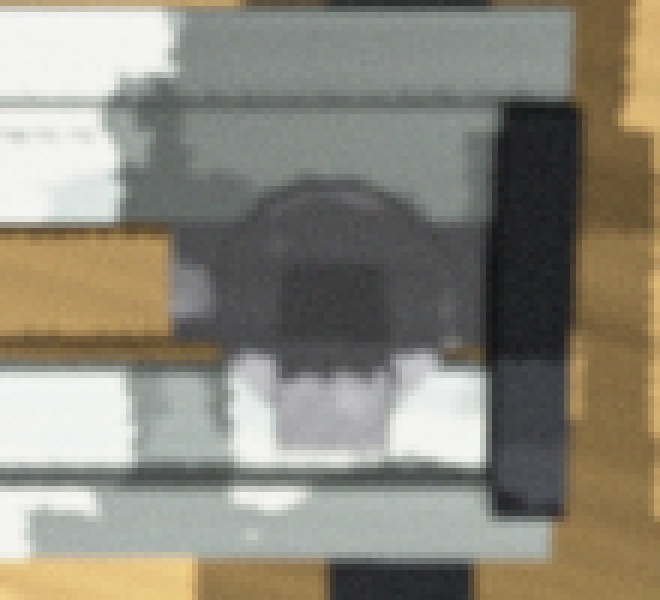

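```bash
python3 -c "
from rig import sign_off
print(sign_off())"
```

```text
the job is handed in; nothing more can be done
None
```

I hung the stirrup hanger on the rail at the closed end and handed the job in at about 14 s. No verdict was reported.

I picked the grey hanger with the rectangular foot, at pixel (355, 178) in the top view. The other two grey ones have a round weight and a dish, and the blue copies were left alone. I carried it over the others, entered the neck at the flared end and slid it along at about 12 mm above its hanging height. I then lowered it until the force changed sign, released it and raised the arm about 140 mm clear.

**Last checks:**
- **Hanger position:** the stem top measured z 207.6 mm (208 expected when hung) and rail y about 88–89 mm, so the head is 4–5 mm short of the stop. It looks upright and the gripper reads no load.
- **Other hangers:** in the last scene picture the bob and dish hangers look upright and in the same places as at the start. I judged this by eye only.
- **Disagreement:** the wrist camera put both the slot and the hanger about 3 mm to the −x side of where the top camera did. Since both shifted together, the hanger is still centred in the slot. In the final stem-top measurement the two camera rays missed each other by 2.3 mm.

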